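Tighten the group nut with the click wrench

TASK

Pick up the click wrench and fit its ring fully down over the big hexagon nut on top of the service stand, then turn it clockwise (seen from above) until the nut is tight and the wrench breaks over with a click, and stop at once: do not pull on through the click. Then ease off and let go, leaving the wrench sitting on the nut for the trainer to check, and leave the other things where they are.

Things in the scene. Friction and masses are not known exactly. Their poses are not given: they have to be found in the camera images.
- wrench_grip (a point): Centre of the black ribbed grip of the click wrench, a loose steel tool (0.6 kg, 223 mm long) lying flat. Grip: flat-sided bar 100 mm long, 24 wide, 30 high; this point is in its middle, 15 mm above the tool's underside, near the balance point. x points along the tool to the ring, z up. A flat housing 30 mm wide leads to the ring; a steel end cap reaches 68 mm back from here.
- ring_center (a point): Centre of the closed ring at the wrench's far end, 130 mm along x from the grip's centre, 9 mm above the tool's underside (6 mm lower than the grip's centre). Ring 18 mm high, 50 mm outside; its through hexagon hole is 32 mm across flats, two flats square to the tool's x. x as the grip's x while unclicked, z up.
- hinge (a point): Break-over hinge of the wrench, on the ring's vertical axis, ring's top face. Up to about 1.5 N m on the ring (11.5 N across the grip's centre) ring and handle stay in line; then the handle swings on while the ring stands still and the moment falls at once, 0.08 N m per 0.01 rad: the click. At 0.17 rad it hits a hard stop: overstrained. It springs back when let off.
- nut_start (a point): Point on the axis of the hexagon nut on the service stand, 97 mm above the counter. Hexagon 30 mm across flats, from 88 to 104 mm high, a 3 mm bevelled tip above, a round washer face (44 mm) below; fully down, the ring rests on that face with its centre at this point. z up, x square to a flat of the nut as it stands at the start; this point does not turn with the nut.
- stand: Fixed service stand: dark post with round foot 110 mm wide and round flange 72 mm wide, 84 mm high; origin under its centre. The nut on it turns clockwise with about 0.3 N m of drag for some 0.15 to 0.6 rad, not known beforehand, and then comes up tight on a firm seat. Let go, the wrench stays on the nut, drooping a little.
- portafilter_1: Portafilter with black handle and two spouts, 225x93x69 mm, loose on the counter; origin under its centre. Leave alone.
- cup_l1: White porcelain cup, 80x105x58 mm, near the front edge; origin under its centre. Leave alone.
- tape_roll: Roll of grey tape lying flat, 103 mm across, 48 mm high, left of the stand; origin under its centre. Leave alone.
There are look-alikes about, which are no part of the job. Leave any purple look-alike of the stand alone.

How it is judged:
By the outcome, as a careful person would: the job done as asked, in the order asked, and still so for the second after the job is handed in, with the robot touching nothing.
It also fails if it takes over 56 s, if anything falls off the work surface, if the arm or the gripper's body presses on something with over 40 N, if the wrist force passes 120 N, or if a joint passes its speed limit or range.

ROBOT

A 7-joint arm with a two-finger parallel gripper is mounted at the origin on a cart in front of the work surface, level with it; the furniture and walls round the work are solid. World frame = base frame: x ahead of the robot, y to its left, z up, the work surface at z = 0. Lengths are in mm, angles in rad, forces in N, time in s.
With the tool pointing down it reaches from about 350 to 900 mm from the base axis. Payload 19.9 kg.
Tool frame: the origin (TCP) lies midway between the tips of the shut fingers; the grasp point (between the pads) lies 19 mm behind it; z points along the fingers, y is the line along which they close (so a half turn about z gives the same grasp; the last joint's range is limited). The gripper opens to 94 mm and grips with 3 to 60 N. Pads are 16 mm wide; open, the fingers measure 119 mm over their backs; the gripper's body (75 mm by 177 mm) begins 78 mm behind the grasp point.
Start: joints at [-1.214, 0.417, -0.01, 1.614, 0.005, 1.111, -0.053], TCP at [242.683, 575.937, 205.425] pointing down, gripper open.
Joint ranges: [-2.81, 2.81], [-0.39, 2.02], [-1.27, 1.25], [0.06, 2.57], [-1.19, 4.33], [0.19, 2], [-2.82, 2.82]. Speed limits (rad/s): [1.89, 1.89, 2.39, 2.39, 3.01, 3.01, 3.01].

INTERFACE

Orientations are given as a unit quaternion [w, x, y, z].
In Python, from workcell import r, eyes, job gives the robot as it stands.
- The arm moves only by the tool jog_arm, never from a script. Its arguments are lists of equal length, an entry for each row: "linear": the shift along the tool's x, y, z in m, a list of three; "twist": the turn, a rotation vector about the tool's x, y, z in rad, a list of three; "claw": the opening in per cent of the stroke, from 0 (shut) to 100 (fully open). A call has 1 to 10 rows; each row shifts and turns the commanded pose from where the row before left it, along the tool's axes as they then stand; what a row does not reach is not made up. A row lasts 1/12 s, in which the tool goes at most 41.7 mm and 7.16 degrees, less where a joint would pass 70% of its speed; a pose out of reach is approached as far as the arm can. A call is refused whole if a number of a shift passes 0.0417 or a number of a turn 0.125, either way. A call with a gripper value outside its range is refused whole. The fingers move at their own pace and stop on an object; "force" is the grip in N (left out, the last holds). Time passes only in rows, so rows that do not move let the fingers close. It gives the time, the measured TCP pose, the force, the opening and the grip force at its end, in the units of the state.
- r.get_obs(): the state, without advancing time (a new reading comes with each control period).
- eyes.camera(name): name is "scene" or "top"; returns the picture (480x640x3 uint8, blue, green, red); there is no depth.
- eyes.camera_model(name): a dict with "fx", "fy", "cx", "cy" (pixels), "world_from_camera" (4x4, takes a point from camera to world coordinates). Camera axes: x right, y up, looking along -z (the intrinsics and any distortion apply to the point x, -y, -z); pixel columns grow to the right and rows downward; lengths in mm; the calibration is good to about 2 mm. A picture is of the moment at which its call begins. camera_model takes no time and is no camera call.
- job.close_job(): hands the job in; it is judged then, once.
The state is a dict: "clock": time; "qpos": joint angles; "qvel": joint speeds; "joint_efforts": joint torques, N m; "eef_pos": TCP position; "tcp_rot": TCP orientation; "contact_force": force on the tool from outside, world axes, zero at the start; "torque": the same for the moment, N m; "opening": opening from 0.0 (shut) to 1.0 (fully open); "grasp_force": force on a finger pad.
Only numpy, scipy, OpenCV 4.12 (cv2) and the standard library are available. Lean on these libraries where they do the work, as an engineer would, in place of code of your own. Each camera call takes 0.05 s, during which the arm holds its last target. There are 200 camera calls.

## Working session

There is one attempt and no reset: what is moved stays moved. The work goes in short steps, Python scripts to look and compute and a tool call to move; the robot and the scene stay as the last step left them, time stands still between calls to the robot, and variables do not carry over. Pictures are saved under pics/ and viewed, at most 10 in all, crops included, and the job is handed in when it is done.

Besides the shell and the picture viewer there is one more tool, called after "Call:" as name(argument=value, ...), one argument or row to a line, values as JSON. jog_arm: Moves the arm, as the interface text tells. Its arguments: {"type":"object","properties":{"linear":{"type":"array"},"twist":{"type":"array"},"claw":{"type":"array"},"force":{"type":"number"}},"required":["linear","twist","claw"]}

```bash
ls; mkdir -p pics
python3 - <<'E'
from workcell import r, eyes, job
import cv2
o=r.get_obs();print(o)
for n in("scene","top"):
    cv2.imwrite(f"pics/{n}0.png",eyes.camera(n));print(n,eyes.camera_model(n))
E
```

```text
pics
{'clock': 0.0, 'qpos': array([-1.21349219,  0.41797512, -0.01031547,  1.61416144,  0.00470193,
        1.11068385, -0.05296044]), 'qvel': array([ 3.93799103e-04,  7.93399366e-04,  1.48539212e-04, -9.43648705e-04,
       -7.38728641e-05, -1.20331461e-03, -5.40059883e-04]), 'joint_efforts': array([ 8.58800413e-04, -8.51246595e+01,  6.39134981e-01, -4.25996304e+01,
       -4.87822748e-02,  1.84805738e-02,  6.22164839e-05]), 'eef_pos': array([242.55994036, 575.61212247, 204.82986675]), 'tcp_rot': array([-7.62604964e-05,  1.98053838e-01,  9.80190958e-01, -5.97092673e-04]), 'contact_force': array([0.75553258, 0.59477756, 0.1650011 ]), 'torque': array([-0.00219931, -0.01071917,  0.01883973]), 'grasp_force': 0.0, 'opening': 1.002342108689276}
scene {'fx': 620.8864317151266, 'fy': 620.8864317151266, 'cx': 312.7510449299705, 'cy': 230.3616056036526, 'world_from_camera': array([[-7.60934266e-01,  4.55617008e-01, -4.61943919e-01,
        -3.47200776e+02],
       [-6.48753858e-01, -5.23443452e-01,  5.52381557e-01,
         1.09219805e+03],
       [ 9.87291228e-03,  7.20013954e-01,  6.93889351e-01,
         1.35188479e+03],
       [ 0.00000000e+00,  0.00000000e+00,  0.00000000e+00,
         1.00000000e+00]])}
top {'fx': 588.7565891259414, 'fy': 588.7565891259414, 'cx': 323.9890360533099, 'cy': 250.5172857779751, 'world_from_camera': array([[ 2.46853753e-02,  9.79956438e-01, -1.97676536e-01,
         1.57853004e+02],
       [-9.99328816e-01,  2.95426047e-02,  2.16599242e-02,
         1.25908897e+02],
       [ 2.70656619e-02,  1.97009175e-01,  9.80027977e-01,
         1.73444806e+03],
       [ 0.00000000e+00,  0.00000000e+00,  0.00000000e+00,
         1.00000000e+00]])}
```

View pics/scene0.png

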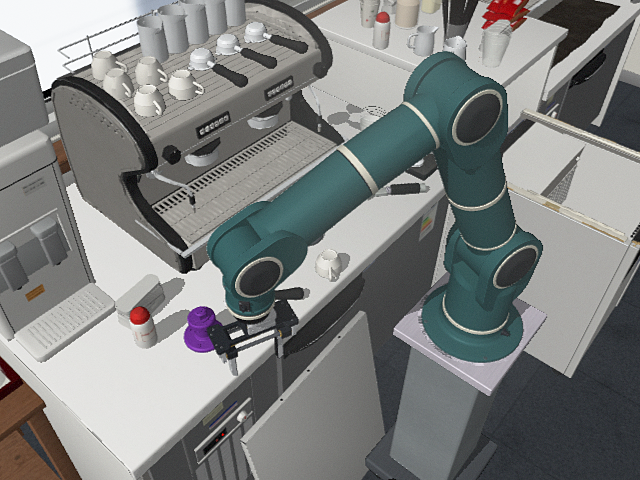

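View pics/top0.png

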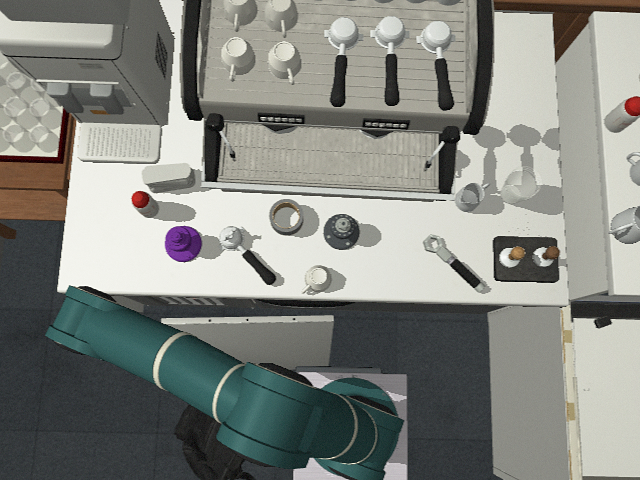

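Top view candidates: the wrench has its ring at (434,243) and grip at (467,274). Portafilters are at (260,265) and on the machine at (339,80), (392,80) and (443,80), and are not the tool. The dark stand is at (342,231). The purple look-alike is at (183,243) and gets left alone. The roll at (286,216) is tape. The arm hides most of this in the scene view.

```bash
cat > h.py <<'E'
import numpy as np, cv2
from workcell import r, eyes, job
def ray(n,u,v):
    m=eyes.camera_model(n);T=m["world_from_camera"]
    d=T[:3,:3]@np.array([(u-m["cx"])/m["fx"],-(v-m["cy"])/m["fy"],-1]);return T[:3,3],d
def plane(n,u,v,z):
    o,d=ray(n,u,v);return o+d*(z-o[2])/d[2]
def tri(a,b):
    (o1,d1),(o2,d2)=ray("top",*a),ray("scene",*b)
    s=np.linalg.lstsq(np.c_[d1,-d2],o2-o1,rcond=None)[0]
    p,q=o1+s[0]*d1,o2+s[1]*d2;return (p+q)/2,np.linalg.norm(p-q)
def proj(n,p):
    m=eyes.camera_model(n);c=np.linalg.inv(m["world_from_camera"])@np.append(p,1)
    return m["cx"]-m["fx"]*c[0]/c[2], m["cy"]+m["fy"]*c[1]/c[2]
E
python3 - <<'E'
from h import *
np.set_printoptions(precision=1,suppress=True)
im=cv2.imread("pics/top0.png")
a=cv2.resize(im[225:300,415:500],None,fx=6,fy=6,interpolation=cv2.INTER_CUBIC)
b=cv2.resize(im[205:255,315:375],None,fx=6,fy=6,interpolation=cv2.INTER_CUBIC)
c=np.zeros((450,510+290+0,3),np.uint8);c[:,:510]=a;c[:300,510:]=b[:,:290];cv2.imwrite("pics/c1.png",c)
print(plane("top",434,243,9),plane("top",467,274,15),plane("top",487,290,15),plane("top",342,229,100),plane("top",342,238,0))
print(plane("top",317,278,30),plane("top",286,216,40))
E
```

```text
[ 539.  -243.2    9. ] [ 446.2 -339.4   15. ] [ 400. -398.   15.] [551.7  39.9 100. ] [547.9  34.1   0. ]
[419.  106.7  30. ] [600.6 203.7  40. ]
```

View pics/c1.png

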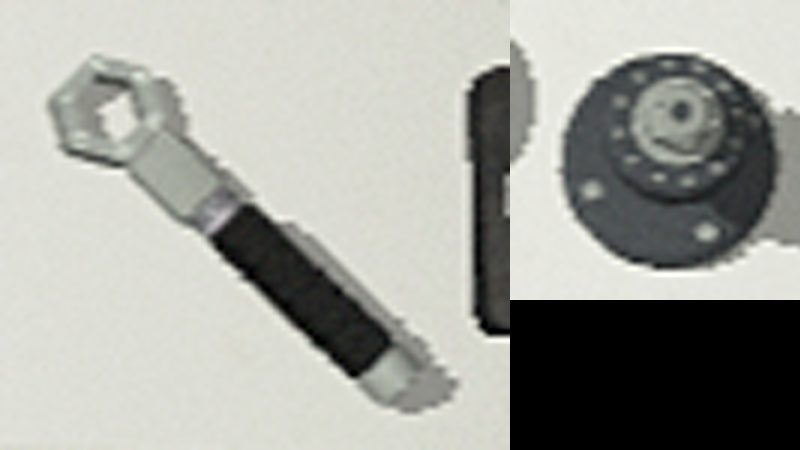

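In the crop, the wrench's open hexagon ring is at (432.2,243.3) and its black grip at (464.7,273.3) in full-image pixels. The nut on the dark stand is at (343.3,224.5). I'll swing the arm over there, which also clears the scene view.

Call:
jog_arm(
  linear=[
    [-0.035, -0.0125, 0],
    [-0.035, -0.0125, 0],
    [-0.035, -0.0125, 0],
    [-0.035, -0.0125, 0],
    [-0.035, -0.0125, 0],
    [-0.035, -0.0125, 0],
    [-0.034, -0.0125, 0],
    [-0.034, -0.0125, 0],
    [-0.033, -0.0125, 0],
    [-0.032, -0.0125, 0],
  ],
  twist=[
    [0, 0, 0.061],
    [0, 0, 0.061],
    [0, 0, 0.061],
    [0, 0, 0.061],
    [0, 0, 0.061],
    [0, 0, 0.061],
    [0, 0, 0.061],
    [0, 0, 0.061],
    [0, 0, 0.061],
    [0, 0, 0.061],
  ],
  claw=[100, 100, 100, 100, 100, 100, 100, 100, 100, 100],
)

```text
clock: 0.93
eef_pos: [431.4, 268.3, 205.3]
tcp_rot: [-0.0, 0.485, 0.875, -0.0]
contact_force: [1.1, 0.6, -0.0]
opening: 0.996
grasp_force: 0.0
```

Call:
jog_arm(
  linear=[
    [-0.0314, -0.001, 0],
    [-0.0314, -0.001, 0],
    [-0.0314, -0.001, 0],
    [-0.0314, -0.001, 0],
    [-0.0314, -0.001, 0],
    [-0.0314, -0.001, 0],
    [-0.0314, -0.001, 0],
    [-0.0314, -0.001, 0],
    [-0.0314, -0.001, 0],
    [-0.0314, -0.001, 0],
  ],
  twist=[
    [0, 0, 0.061],
    [0, 0, 0.061],
    [0, 0, 0.061],
    [0, 0, 0.061],
    [0, 0, 0.061],
    [0, 0, 0.061],
    [0, 0, 0.061],
    [0, 0, 0.061],
    [0, 0, 0.061],
    [0, 0, 0.061],
  ],
  claw=[100, 100, 100, 100, 100, 100, 100, 100, 100, 100],
)

```text
clock: 1.77
eef_pos: [509.1, -30.6, 205.3]
tcp_rot: [-0.0, 0.725, 0.689, -0.0]
contact_force: [0.4, -0.6, -0.1]
opening: 1.001
grasp_force: 0.0
```

Call:
jog_arm(
  linear=[
    [-0.0325, 0.003, 0],
    [-0.0325, 0.003, 0],
    [-0.0325, 0.003, 0],
    [-0.0325, 0.003, 0],
    [-0.0325, 0.003, 0],
    [-0.0325, 0.003, 0],
    [-0.0325, 0.003, 0],
    [-0.0325, 0.003, 0],
    [-0.0325, 0.003, 0],
    [0, 0, 0],
  ],
  twist=[
    [0, 0, 0.061],
    [0, 0, 0.061],
    [0, 0, 0.061],
    [0, 0, 0.061],
    [0, 0, 0.061],
    [0, 0, 0.061],
    [0, 0, 0.061],
    [0, 0, 0.061],
    [0, 0, 0.061],
    [0, 0, 0],
  ],
  claw=[100, 100, 100, 100, 100, 100, 100, 100, 100, 100],
)

```text
clock: 2.6
eef_pos: [448.0, -318.9, 205.7]
tcp_rot: [0.001, 0.886, 0.463, -0.001]
contact_force: [-1.3, -0.7, -0.4]
opening: 1.001
grasp_force: 0.0
```

Run:
```python
from h import *
a=eyes.camera("scene");b=eyes.camera("top")
cv2.imwrite("pics/s1.png",a);cv2.imwrite("pics/t1.png",b)
pu=[proj("scene",p) for p in ([540,-245,9],[447,-335,15],[560,37,104])];print(pu,r.get_obs()["eef_pos"],r.get_obs()["qpos"])
P=[]
for u,v in ((pu[0][0]+pu[1][0])/2,(pu[0][1]+pu[1][1])/2),pu[2]:
    x,y=int(u)-50,int(v)-45; print(x,y); P.append(cv2.resize(a[y:y+90,x:x+100],None,fx=4,fy=4,interpolation=cv2.INTER_CUBIC))
cv2.imwrite("pics/c2.png",np.hstack(P))
```

```text
[(np.float64(366.2211330265248), np.float64(189.39022448411453)), (np.float64(404.6719992034891), np.float64(186.74119391871406)), (np.float64(306.74222672862675), np.float64(208.03101982861148))] [ 450.796132   -314.26725182  205.26902267] [-0.04657485  0.35110712  0.74514772  1.82289465 -0.26835151  1.07162219
  0.19919981]
335 143
256 163
```

View pics/c2.png

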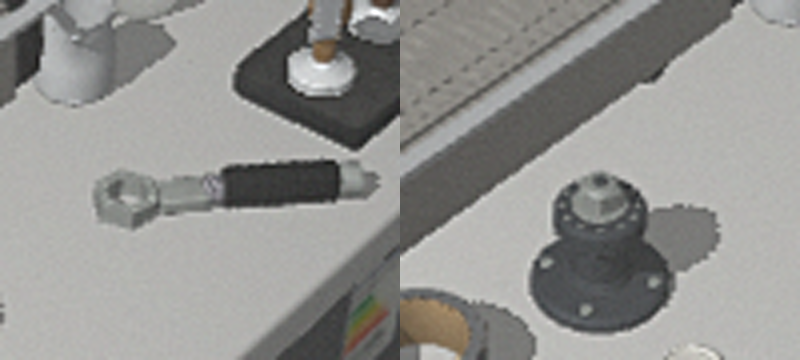

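Run:
```python
from h import *
np.set_printoptions(precision=1,suppress=True)
for n,a,b in(("ring",(432.2,243.3),(366.75,190.5)),("grip",(464.7,273.3),(405.2,189)),("nut",(343.3,224.5),(306.2,209.0))):
    print(n,*tri(a,b))
for n,u,v,z in(("top",432.2,243.3,14),("scene",366.75,190.5,16),("top",464.7,273.3,25),("scene",405.2,189,20),("top",343.3,224.5,106),("scene",306.2,209,106)): print(n,z,plane(n,u,v,z))
# rectified views of nut top (z=104) 8 px/mm and ring
def rect(n,f,c,z,s,w):
    im=cv2.imread(f);src=np.float32([[c[0]+i,c[1]+j,z] for i,j in((w,w),(w,-w),(-w,-w),(-w,w))])
    q=np.float32([proj(n,p) for p in src]);N=int(2*w*s)
    H=cv2.getPerspectiveTransform(q,np.float32([[0,0],[N,0],[N,N],[0,N]]))
    return cv2.warpPerspective(im,H,(N,N),flags=cv2.INTER_CUBIC)
P=[rect(n,f,c,z,7,27) for c,z in(((560,37),104),) for n,f in(("top","pics/t1.png"),("scene","pics/s1.png"))]
cv2.imwrite("pics/c3.png",np.hstack(P))
```

```text
ring [ 535.4 -238.1   11.6] 4.201260020114147
grip [ 447.7 -336.7    4.3] 5.205474355431664
nut [564.8  35.6  96.7] 2.4002392206180154
top 14 [ 536.8 -236.7   14. ]
scene 16 [ 530.6 -234.6   16. ]
top 25 [ 446.5 -329.9   25. ]
scene 20 [ 436.1 -321.1   20. ]
top 106 [563.6  36.8 106. ]
scene 106 [556.9  43.  106. ]
```

View pics/c3.png

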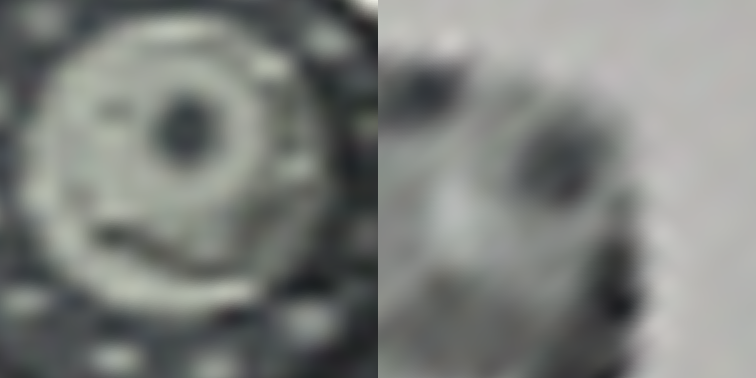

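Call:
jog_arm(
  linear=[
    [0, 0, 0],
    [0, 0, 0],
    [-0.0128, 0.0079, 0.035],
    [0, 0, 0.035],
    [0, 0, 0.035],
    [0, 0, 0.025],
    [0, 0, 0],
    [0, 0, 0],
  ],
  twist=[
    [0, 0, 0.08],
    [0, 0, 0.08],
    [0, 0, 0],
    [0, 0, 0],
    [0, 0, 0],
    [0, 0, 0],
    [0, 0, 0],
    [0, 0, 0],
  ],
  claw=[100, 100, 70, 70, 70, 70, 70, 70],
)

```text
clock: 3.37
eef_pos: [448.5, -327.3, 75.3]
tcp_rot: [-0.001, 0.918, 0.396, -0.001]
contact_force: [0.1, -0.1, 0.6]
opening: 0.703
grasp_force: 0.0
```

Run:
```python
from h import *
o=r.get_obs();print(o)
a=eyes.camera("top");b=eyes.camera("scene");cv2.imwrite("pics/t2.png",a);cv2.imwrite("pics/s2.png",b)
A=cv2.resize(a[215:305,410:510],(400,360),interpolation=cv2.INTER_CUBIC);B=cv2.resize(b[143:233,335:435],(400,360),interpolation=cv2.INTER_CUBIC)
cv2.imwrite("pics/c4.png",np.hstack([A,B]))
```

```text
{'clock': 3.3667, 'qpos': array([ 0.05354562,  0.5459068 ,  0.67285107,  1.91215698, -0.44890747,
        0.84002253,  0.20753355]), 'qvel': array([-0.01018111, -0.0447469 ,  0.02877572, -0.03019624,  0.00995933,
        0.01198538, -0.00836042]), 'joint_efforts': array([  0.45735134, -69.51800823,  13.35581392, -29.13991749,
        -0.50624711,  -0.52494625,   0.36457722]), 'eef_pos': array([ 448.53897624, -327.25841487,   75.26713265]), 'tcp_rot': array([-7.39397044e-04,  9.18087881e-01,  3.96375657e-01, -6.59076765e-04]), 'contact_force': array([ 0.09583258, -0.0916983 ,  0.59307377]), 'torque': array([-0.09381337,  0.12917926, -0.00291371]), 'grasp_force': 0.0, 'opening': 0.7033279621994577}
```

View pics/c4.png

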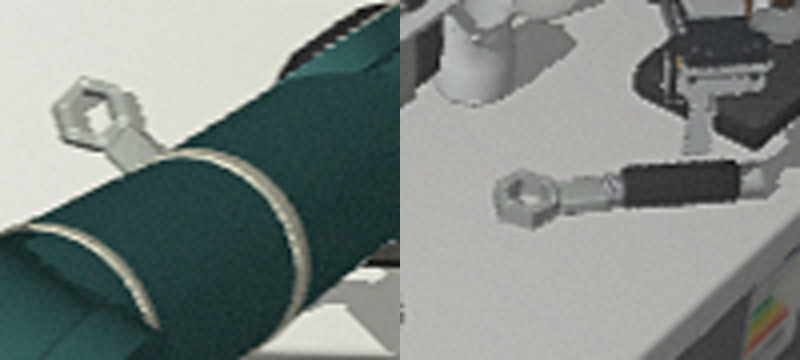

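Run:
```python
from h import *
for p in([424.6,-304.4,75],[472.3,-350.1,75],[448.5,-327.3,75],[448.5,-327.3,15],[448.5,-327.3,30],[539.,-234,18],[539.,-234,0]):
    u,v=proj("scene",p);print(p,round(u,1),round(v,1),"crop",400+(u-335)*4,(v-143)*4)
```

```text
[424.6, -304.4, 75] 407.1 180.0 crop 688.5328189263955 148.06124769238318
[472.3, -350.1, 75] 403.0 167.4 crop 671.8631212520015 97.67343855418846
[448.5, -327.3, 75] 405.0 173.6 crop 680.0852521699028 122.52104340940116
[448.5, -327.3, 15] 403.0 187.7 crop 671.9877758084615 178.6637765037167
[448.5, -327.3, 30] 403.5 184.2 crop 673.9815921922191 164.83992619828018
[539.0, -234, 18] 364.7 189.1 crop 518.6554226220628 184.22733214628022
[539.0, -234, 0] 364.3 193.2 crop 517.1963257875179 200.69413504054307
```

The scene crop shows the finger tip at about (409,181) and the grip centre at about (405.5,189). After correcting for the fingertip offset, the TCP is above the grip centre. I'll go down and grip.

Call:
jog_arm(
  linear=[
    [0, 0, 0.03],
    [0, 0, 0.025],
    [0, 0, 0.01],
    [0, 0, 0.005],
    [0, 0, 0],
    [0, 0, 0],
  ],
  twist=[
    [0, 0, 0],
    [0, 0, 0],
    [0, 0, 0],
    [0, 0, 0],
    [0, 0, 0],
    [0, 0, 0],
  ],
  claw=[70, 70, 70, 70, 70, 70],
)

```text
clock: 3.97
eef_pos: [449.3, -328.7, 6.9]
tcp_rot: [0.001, 0.918, 0.396, 0.0]
contact_force: [-0.1, -1.0, -1.0]
opening: 0.701
grasp_force: 0.0
```

Call:
jog_arm(
  linear=[
    [0, 0, 0],
    [0, 0, 0],
    [0, 0, 0],
    [0, 0, 0],
    [0, 0, 0],
    [0, 0, 0],
    [0, 0, 0],
    [0, 0, 0],
    [0, 0, 0],
    [0, 0, 0],
  ],
  twist=[
    [0, 0, 0],
    [0, 0, 0],
    [0, 0, 0],
    [0, 0, 0],
    [0, 0, 0],
    [0, 0, 0],
    [0, 0, 0],
    [0, 0, 0],
    [0, 0, 0],
    [0, 0, 0],
  ],
  claw=[10, 10, 10, 10, 10, 10, 10, 10, 10, 10],
  force=45,
)

```text
clock: 4.8
eef_pos: [448.6, -328.3, 5.6]
tcp_rot: [0.0, 0.918, 0.396, 0.0]
contact_force: [0.8, -1.2, 0.5]
opening: 0.252
grasp_force: 45.0
```

Call:
jog_arm(
  linear=[
    [0, 0, -0.005],
    [0, 0, -0.015],
    [0, 0, -0.025],
    [0, 0, -0.025],
    [0, 0, -0.025],
    [0, 0, -0.025],
    [0, 0, -0.015],
    [0, 0, -0.01],
    [0, 0, 0],
    [0, 0, 0],
  ],
  twist=[
    [0, 0, 0],
    [0, 0, 0],
    [0, 0, 0],
    [0, 0, 0],
    [0, 0, 0],
    [0, 0, 0],
    [0, 0, 0],
    [0, 0, 0.035],
    [0, 0, 0.035],
    [0, 0, 0],
  ],
  claw=[10, 10, 10, 10, 10, 10, 10, 10, 10, 10],
  force=58,
)

```text
clock: 5.63
eef_pos: [448.4, -327.9, 150.9]
tcp_rot: [-0.0, 0.932, 0.363, 0.0]
contact_force: [-0.0, 0.5, -5.9]
opening: 0.251
grasp_force: 58.0
```

```bash
cat > fit.py <<'E'
from h import *
from scipy.ndimage import map_coordinates as mc
def fit(n,f,c0,rng):
    g=cv2.cvtColor(cv2.imread(f),cv2.COLOR_BGR2GRAY).astype(float)
    gx,gy=cv2.Sobel(g,-1,1,0),cv2.Sobel(g,-1,0,1)
    cam=eyes.camera_model(n)["world_from_camera"][:3,3]
    pj=lambda P:np.array([proj(n,p) for p in P])
    t=np.linspace(.1,.9,9)
    res=[]
    for ph in range(0,60,3):
        a=np.radians(ph+30+60*np.arange(7));V=17.32*np.c_[np.cos(a),np.sin(a)]
        L=[]
        for i in range(6):
            m=np.radians(ph+60+60*i);vis=np.dot([np.cos(m),np.sin(m)],cam[:2]-c0)>30
            for z in((88,104) if vis else (104,)):
                p,q=V[i],V[i+1];L.append(([*p,z],[*q,z]))
            if vis:L+=[([*V[i],88],[*V[i],104]),([*V[i+1],88],[*V[i+1],104])]
        best=(0,)
        S=[];N=[]
        for p,q in L:
            A=pj([np.r_[c0,0]+p,np.r_[c0,0]+q]);d=A[1]-A[0];ln=np.hypot(*d);nn=np.array([-d[1],d[0]])/max(ln,1e-6)
            S.append(A[0]+t[:,None]*d);N.append(np.repeat([nn*ln],9,0))
        S=np.vstack(S);N=np.vstack(N)
        for du in rng:
            for dv in rng:
                co=[S[:,1]+dv,S[:,0]+du]
                s=np.abs(mc(gx,co,order=1)*N[:,0]+mc(gy,co,order=1)*N[:,1]).sum()/np.hypot(*N.T).sum()
                if s>best[0]:best=(s,du,dv)
        res.append((ph,*best))
    return sorted(res,key=lambda x:-x[1])[:7]
if __name__=="__main__":
    for n,f in(("top","pics/t1.png"),("scene","pics/s1.png")):
        for x in fit(n,f,np.array([567,38]),np.arange(-4,4.1,.5)):print(n,[round(float(v),1) for v in x])
E
python3 fit.py
```

```text
top [48.0, 180.2, -2.5, 1.0]
top [51.0, 180.1, -2.5, 1.0]
top [45.0, 178.6, -2.5, 1.0]
top [54.0, 178.0, -2.5, 1.0]
top [42.0, 176.7, -2.5, 1.0]
top [57.0, 176.2, -2.5, 1.0]
top [39.0, 175.9, -2.5, 0.5]
scene [54.0, 137.9, -1.5, 2.5]
scene [57.0, 136.2, -1.5, 2.5]
scene [51.0, 135.0, -1.5, 2.5]
scene [48.0, 133.5, -1.5, 2.5]
scene [0.0, 133.3, -1.5, 2.5]
scene [45.0, 131.0, -1.0, 2.5]
scene [3.0, 129.1, -1.5, 2.5]
```

Call:
jog_arm(
  linear=[
    [0.007, -0.009, 0],
    [0.017, -0.022, 0],
    [0.02, -0.027, 0],
    [0.02, -0.027, 0],
    [0.02, -0.027, 0],
    [0.02, -0.027, 0],
    [0.02, -0.027, 0],
    [0.014, -0.018, 0],
    [0.006, -0.006, 0],
    [0, 0, 0],
  ],
  twist=[
    [0, 0, 0],
    [0, 0, 0],
    [0, 0, 0],
    [0, 0, 0],
    [0, 0, 0],
    [0, 0, 0],
    [0, 0, 0],
    [0, 0, 0],
    [0, 0, 0],
    [0, 0, 0],
  ],
  claw=[10, 10, 10, 10, 10, 10, 10, 10, 10, 10],
)

```text
clock: 6.47
eef_pos: [425.3, -88.2, 150.1]
tcp_rot: [-0.001, 0.931, 0.366, -0.0]
contact_force: [-0.2, 0.3, -5.9]
opening: 0.252
grasp_force: 58.0
```

Call:
jog_arm(
  linear=[
    [0, 0, 0],
    [0, 0, 0],
    [0, 0, 0],
  ],
  twist=[
    [0, 0, 0],
    [0, 0, 0],
    [0, 0, 0],
  ],
  claw=[10, 10, 10],
)

```text
clock: 6.72
eef_pos: [425.7, -91.9, 150.4]
tcp_rot: [0.0, 0.932, 0.363, -0.0]
contact_force: [-0.6, -0.2, -6.3]
opening: 0.252
grasp_force: 58.0
```

Run:
```python
from h import *
o=r.get_obs();print(o["eef_pos"],o["tcp_rot"],o["qpos"],o["contact_force"])
a=eyes.camera("top");b=eyes.camera("scene");cv2.imwrite("pics/t3.png",a);cv2.imwrite("pics/s3.png",b)
t,s=cv2.imread("pics/t1.png"),cv2.imread("pics/s1.png")
def cr(im,u,v,k):
    w,h=400//k,300//k;x,y=int(u-w/2),int(v-h/2);print(x,y,k);return cv2.resize(im[y:y+h,x:x+w],(400,300),interpolation=cv2.INTER_CUBIC)
o1=np.hstack([cr(t,343,225,10),cr(s,306,209,10)]);
P=cr(a,355,235,5),cr(b,315,200,5)
cv2.imwrite("pics/c5.png",np.vstack([o1,np.hstack(P)]))
```

```text
[425.67425988 -91.88232848 150.38863104] [ 2.18834384e-04  9.31886041e-01  3.62751042e-01 -2.02952755e-04] [-0.562854    0.18545562  0.78077675  2.13886283 -0.16879435  0.87738297
 -0.5105743 ] [-0.64482295 -0.23843194 -6.25938296]
323 210 10
286 194 10
315 205 5
275 170 5
```

View pics/c5.png

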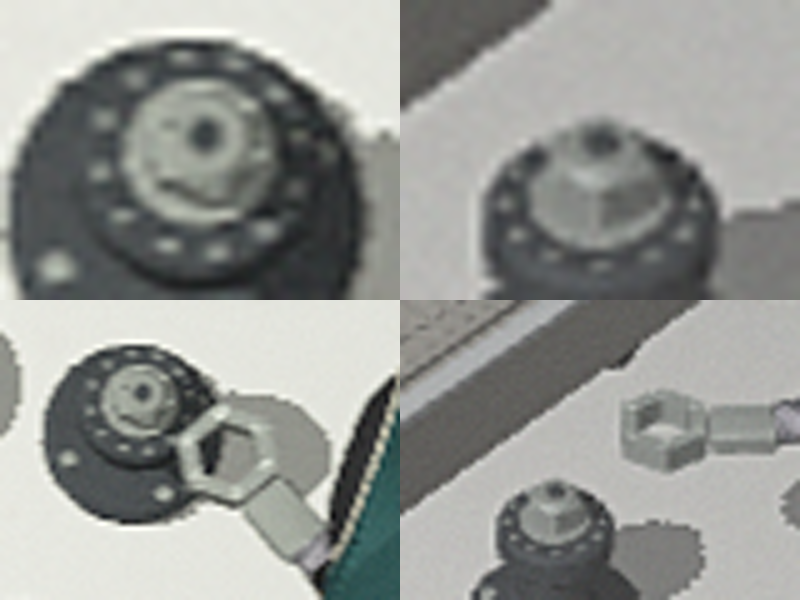

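Top crop: the ring is at about (360.2,235.6) and the nut hole at (343.05,222.85). Scene crop: the ring's top face is at about (327,194.4) and the nut hole at (305.55,207.55). A nut corner edge faces the scene camera, so the flats stand at about 40° mod 60.

Run:
```python
from h import *
np.set_printoptions(precision=1,suppress=True)
E=np.array([521.5,-4.0])
for n,a,z,b in(("top",(360.2,235.6),160,[((343.05,222.85),107),((342.55,224.55),88)]),("scene",(327,194.4),163,[((305.55,207.55),107)])):
    p=plane(n,*a,z)[:2];off=E-p;print(n,"ring",p,"off",off)
    for q,zz in b:
        w=plane(n,*q,zz)[:2];print("nut",w,w+off)
# automatic ring outline: project hex ring expected
for n in("top","scene"):
  print(n,proj(n,[*E,163]),proj(n,[*E,145]))
```

```text
top ring [520.2  -7.3] off [1.3 3.3]
nut [568.2  37.6] [569.4  40.9]
nut [567.9  37.9] [569.1  41.3]
scene ring [511.5   2.5] off [10.  -6.5]
nut [561.9  40.3] [572.   33.8]
top (np.float64(359.08855752480764), np.float64(234.86437074406146)) (np.float64(358.5335441920829), np.float64(236.3125150162568))
scene (np.float64(325.76718790077746), np.float64(191.86343976892792)) (np.float64(325.619208936023), np.float64(196.4873588652035))
```

Call:
jog_arm(
  linear=[
    [0.01, -0.001, 0],
    [0.02, -0.0012, 0],
    [0.02, -0.0012, 0],
    [0.0124, -0.001, 0],
    [0.003, 0, 0.01],
    [0, 0, 0.012],
    [0, 0, 0.01],
    [0, 0, 0],
    [0, 0, 0],
  ],
  twist=[
    [0, 0, 0],
    [0, 0, 0],
    [0, 0, 0],
    [0, 0, 0],
    [0, 0, 0.028],
    [0, 0, 0],
    [0, 0, 0],
    [0, 0, 0],
    [0, 0, 0],
  ],
  claw=[10, 10, 10, 10, 10, 10, 10, 10, 10],
)

```text
clock: 7.57
eef_pos: [470.5, -43.8, 118.0]
tcp_rot: [0.0, 0.937, 0.35, -0.001]
contact_force: [-0.6, -0.2, -5.2]
opening: 0.251
grasp_force: 58.0
```

Run:
```python
from h import *
o=r.get_obs();print(o["eef_pos"],o["tcp_rot"],o["contact_force"],o["torque"])
a=eyes.camera("top");b=eyes.camera("scene");cv2.imwrite("pics/t4.png",a);cv2.imwrite("pics/s4.png",b)
def cr(im,u,v,k):
    w,h=400//k,600//k;x,y=int(u-w/2),int(v-h/2);print(x,y,k);return cv2.resize(im[y:y+h,x:x+w],(400,600),interpolation=cv2.INTER_CUBIC)
cv2.imwrite("pics/c6.png",np.hstack([cr(a,343,225,10),cr(b,306,209,10)]))
```

```text
[470.45656801 -43.76562449 117.96726392] [ 6.93803660e-05  9.36813167e-01  3.49829182e-01 -7.93205378e-04] [-0.5776453  -0.23192274 -5.20949713] [-0.18652748  0.17944263  0.03029329]
323 195 10
286 179 10
```

View pics/c6.png

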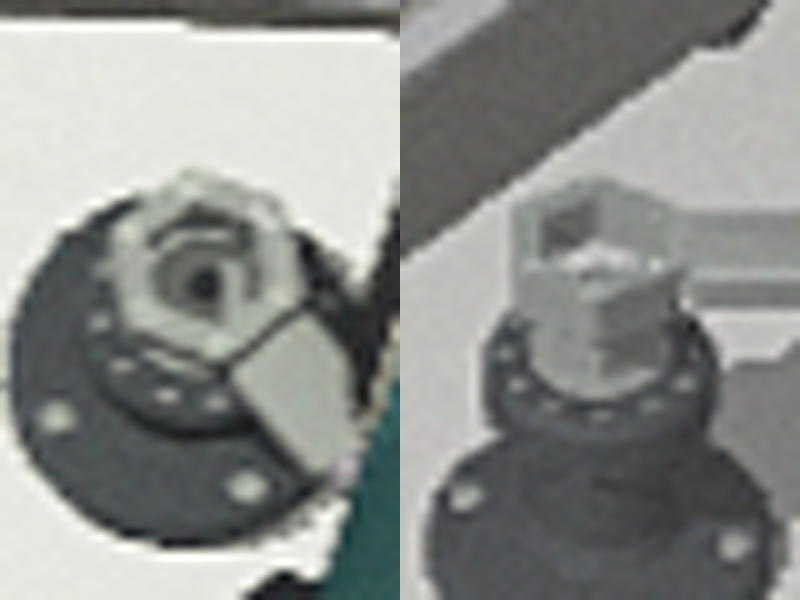

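In the top crop the ring is centred over the nut within about 1 mm. In both views the nut looks about 4–5° further counter-clockwise than the ring, so I'll turn the ring to match and lower gently.

Call:
jog_arm(
  linear=[
    [0.0004, 0.0046, 0],
    [0, 0.0046, 0],
    [0, 0, 0.003],
    [0, 0, 0.003],
    [0, 0, 0.002],
    [0, 0, 0.001],
    [0, 0, 0.001],
    [0, 0, 0],
  ],
  twist=[
    [0, 0, -0.035],
    [0, 0, -0.035],
    [0, 0, 0],
    [0, 0, 0],
    [0, 0, 0],
    [0, 0, 0],
    [0, 0, 0],
    [0, 0, 0],
  ],
  claw=[10, 10, 10, 10, 10, 10, 10, 10],
)

```text
clock: 8.33
eef_pos: [477.5, -49.9, 108.6]
tcp_rot: [0.0, 0.924, 0.383, 0.0]
contact_force: [-2.4, -1.4, 1.0]
opening: 0.253
grasp_force: 58.0
```

Call:
jog_arm(
  linear=[
    [0, 0, 0.001],
    [0, 0, 0.001],
    [0, 0, 0.001],
    [0, 0, 0],
  ],
  twist=[
    [0, 0, 0],
    [0, 0, 0],
    [0, 0, 0],
    [0, 0, 0],
  ],
  claw=[10, 10, 10, 10],
)

```text
clock: 8.67
eef_pos: [477.3, -50.2, 105.4]
tcp_rot: [0.0, 0.924, 0.383, -0.0]
contact_force: [-4.0, -2.7, 2.7]
opening: 0.249
grasp_force: 58.0
```

Call:
jog_arm(
  linear=[
    [-0.001, 0, 0],
    [0, 0, 0],
    [0, 0, 0],
  ],
  twist=[
    [0, 0, 0],
    [0, 0, 0],
    [0, 0, 0],
  ],
  claw=[10, 10, 10],
)

```text
clock: 8.92
eef_pos: [476.9, -50.5, 105.5]
tcp_rot: [0.0, 0.924, 0.383, 0.0]
contact_force: [0.1, -1.1, -0.8]
opening: 0.246
grasp_force: 58.0
```

Run:
```python
from h import *
o=r.get_obs();print(o["eef_pos"],o["tcp_rot"],o["contact_force"],o["torque"])
```

```text
[476.89008673 -50.52546541 105.53844769] [7.66507263e-05 9.23804745e-01 3.82863892e-01 1.66530690e-04] [ 0.10942486 -1.12958805 -0.81517571] [ 0.08766879 -0.15310298 -0.02107185]
```

Call:
jog_arm(
  linear=[
    [-0.0005, 0, 0],
    [0, 0, 0.001],
    [0, 0, 0.001],
    [0, 0, 0],
  ],
  twist=[
    [0, 0, 0],
    [0, 0, 0],
    [0, 0, 0],
    [0, 0, 0],
  ],
  claw=[10, 10, 10, 10],
)

```text
clock: 9.25
eef_pos: [476.5, -50.9, 103.4]
tcp_rot: [0.0, 0.924, 0.383, 0.0]
contact_force: [-0.5, -0.9, 1.7]
opening: 0.251
grasp_force: 58.0
```

Run:
```python
from h import *
o=r.get_obs();print(o["eef_pos"],o["tcp_rot"],o["contact_force"],o["torque"])
```

```text
[476.45438724 -50.93865605 103.38901157] [5.56563225e-05 9.23811001e-01 3.82848832e-01 5.57355503e-05] [-0.48248636 -0.89769291  1.74712361] [ 0.37587658 -0.45546764 -0.01863986]
```

Run:
```python
from h import *
a=eyes.camera("top");b=eyes.camera("scene");cv2.imwrite("pics/t5.png",a);cv2.imwrite("pics/s5.png",b)
def cr(im,u,v,k):
    w,h=400//k,600//k;x,y=int(u-w/2),int(v-h/2);return cv2.resize(im[y:y+h,x:x+w],(400,600),interpolation=cv2.INTER_CUBIC)
cv2.imwrite("pics/c7.png",np.hstack([cr(a,343,225,10),cr(b,312,209,8)]))
```

View pics/c7.png

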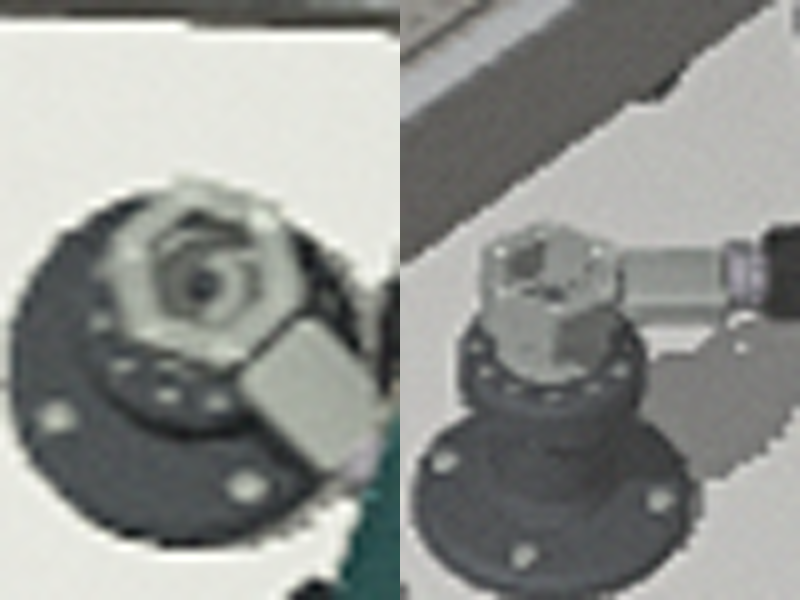

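The ring still looks perched at the nut's tip. It is centred but perhaps slightly over-rotated, so I'll wiggle it back clockwise about the nut axis and feel for the drop.

Call:
jog_arm(
  linear=[
    [0, -0.0023, 0],
    [0, -0.0023, 0],
    [0, 0, 0],
  ],
  twist=[
    [0, 0, 0.0175],
    [0, 0, 0.0175],
    [0, 0, 0],
  ],
  claw=[10, 10, 10],
)

```text
clock: 9.6
eef_pos: [473.0, -47.5, 103.5]
tcp_rot: [0.0, 0.931, 0.366, 0.0]
contact_force: [1.5, -1.6, 1.3]
opening: 0.252
grasp_force: 58.0
```

```bash
cat > o.py <<'E'
from h import *
np.set_printoptions(precision=2,suppress=True)
o=r.get_obs();w=o["tcp_rot"];yaw=2*np.arctan2(w[2],w[1]);x=np.array([np.cos(yaw),np.sin(yaw)]);F=o["contact_force"];T=o["torque"]
y=np.array([x[1],-x[0]])
print("t",o["clock"],"tcp",o["eef_pos"],"yaw",np.degrees(yaw),"ring",o["eef_pos"][:2]+130*x,"Fx,Fy,Fz",F[:2]@x,F[:2]@y,F[2],"Tx,Ty,Tz",T[:2]@x,T[:2]@y,T[2],"grip",o["opening"])
E
python3 o.py
```

```text
t 9.6 tcp [472.99 -47.46 103.5 ] yaw 42.904230586926246 ring [568.21  41.04] Fx,Fy,Fz -0.006226560255052194 2.151947750926978 1.3147076165828033 Tx,Ty,Tz -0.5266702908672791 0.29370031190920565 -0.2838047675943925 grip 0.2521092261613885
```

Call:
jog_arm(
  linear=[
    [0, 0, 0.001],
    [0, 0, 0.001],
    [0, 0, 0],
  ],
  twist=[
    [0, 0, 0],
    [0, 0, 0],
    [0, 0, 0],
  ],
  claw=[10, 10, 10],
)

```text
clock: 9.85
eef_pos: [473.0, -47.8, 101.3]
tcp_rot: [0.0, 0.93, 0.367, -0.0]
contact_force: [-0.2, -3.4, 1.9]
opening: 0.252
grasp_force: 58.0
```

```bash
python3 o.py
```

```text
t 9.85 tcp [472.96 -47.82 101.27] yaw 43.01574707356003 ring [568.01  40.86] Fx,Fy,Fz -2.5192144365918696 2.3417377856764 1.934274088746859 Tx,Ty,Tz -0.36888602742123333 0.013896181368260763 -0.1423686299959932 grip 0.2523116621762907
```

Call:
jog_arm(
  linear=[
    [0, 0, -0.004],
    [0, 0, -0.006],
    [0.0009, -0.0046, -0.0067],
    [0, 0, 0],
    [0, 0, 0],
    [0, 0, 0],
  ],
  twist=[
    [0, 0, 0],
    [0, 0, 0],
    [0, 0, 0.036],
    [0, 0, 0],
    [0, 0, 0],
    [0, 0, 0],
  ],
  claw=[10, 10, 10, 10, 10, 10],
)

```text
clock: 10.35
eef_pos: [470.5, -43.5, 118.0]
tcp_rot: [-0.0, 0.937, 0.351, -0.0]
contact_force: [-0.5, -0.5, -5.6]
opening: 0.252
grasp_force: 58.0
```

```bash
python3 o.py
python3 - <<'E'
from h import *
a=eyes.camera("top");b=eyes.camera("scene");cv2.imwrite("pics/t6.png",a);cv2.imwrite("pics/s6.png",b)
def tm(f,g,x0,x1,y0,y1,k=8,m=6):
    A=cv2.imread(f)[y0:y1,x0:x1];B=g[y0-m:y1+m,x0-m:x1+m]
    A,B=[cv2.resize(i,None,fx=k,fy=k,interpolation=cv2.INTER_CUBIC) for i in(A,B)]
    R=cv2.matchTemplate(B,A,cv2.TM_CCOEFF_NORMED);_,v,_,p=cv2.minMaxLoc(R);return p[0]/k-m,p[1]/k-m,round(v,3)
# c6 scene: ring x 508-690,y175-300 -> px 296-316, 195-210 ; housing 314-328
print("scene ring",tm("pics/s4.png",b,295,317,194,212)); print("scene ring upper",tm("pics/s4.png",b,296,315,194,204))
print("scene housing",tm("pics/s4.png",b,313,330,196,214)); print("scene band/grip",tm("pics/s4.png",b,326,345,194,216))
print("top ring",tm("pics/t4.png",a,331,356,210,233)); print("control foot",tm("pics/s4.png",b,330,345,222,232))
E
```

```text
t 10.35 tcp [470.53 -43.54 118.04] yaw 41.04555833760162 ring [568.58  41.83] Fx,Fy,Fz -0.6942884089159677 0.08226615066750248 -5.572397899584054 Tx,Ty,Tz 0.04050938366795247 -0.23732818851751805 0.012721739110027084 grip 0.2521428815819757
scene ring (0.0, -1.0, 0.802)
scene ring upper (0.625, -1.25, 0.806)
scene housing (-0.25, -0.875, 0.912)
scene band/grip (0.125, -0.375, 0.93)
top ring (0.0, -0.375, 0.939)
control foot (0.0, 0.0, 0.996)
```

The tracking shows the wrench is pitched in the grip, with the ring about 5 mm high. I'll level it by tilting the tool, and turn to 48° since the torque hints that the nut sits further counter-clockwise.

Call:
jog_arm(
  linear=[
    [0.0005, 0.0054, 0],
    [0, 0.0054, 0],
    [0, 0.0054, 0],
    [0, 0, 0],
    [0, 0, 0.003],
    [0, 0, 0.002],
    [0, 0, 0.001],
    [0, 0, 0],
  ],
  twist=[
    [0, 0, -0.0405],
    [0, 0, -0.0405],
    [0, 0, -0.0403],
    [0, -0.038, 0],
    [0, 0, 0],
    [0, 0, 0],
    [0, 0, 0],
    [0, 0, 0],
  ],
  claw=[10, 10, 10, 10, 10, 10, 10, 10],
)

```text
clock: 11.12
eef_pos: [481.6, -55.4, 111.8]
tcp_rot: [0.007, 0.914, 0.406, -0.017]
contact_force: [0.2, -1.0, -5.5]
opening: 0.252
grasp_force: 58.0
```

```bash
python3 o.py
```

```text
t 11.1167 tcp [481.55 -55.39 111.75] yaw 47.89214252300339 ring [568.72  41.05] Fx,Fy,Fz -0.6046962627820107 0.797395130921799 -5.512341591854742 Tx,Ty,Tz 0.04931034903994673 -0.18030394030039115 0.04624175205477532 grip 0.2517361544410956
```

Call:
jog_arm(
  linear=[
    [0, 0, 0.001],
    [0, 0, 0.001],
    [0, 0, 0.001],
    [0, 0, 0],
  ],
  twist=[
    [0, 0, 0],
    [0, 0, 0],
    [0, 0, 0],
    [0, 0, 0],
  ],
  claw=[10, 10, 10, 10],
)

```text
clock: 11.45
eef_pos: [481.8, -55.4, 109.1]
tcp_rot: [0.008, 0.914, 0.406, -0.017]
contact_force: [-0.1, -1.2, -5.6]
opening: 0.25
grasp_force: 58.0
```

```bash
python3 o.py
```

```text
t 11.45 tcp [481.85 -55.41 109.07] yaw 47.90288913874301 ring [569.    41.05] Fx,Fy,Fz -0.9585659004998819 0.7131860144836855 -5.629586735339064 Tx,Ty,Tz 0.10726851205402096 -0.16048488503187772 -0.011518355196549878 grip 0.2496110887181556
```

Call:
jog_arm(
  linear=[
    [0, 0, 0.001],
    [0, 0, 0.001],
    [0, 0, 0.001],
    [0, 0, 0],
  ],
  twist=[
    [0, 0, 0],
    [0, 0, 0],
    [0, 0, 0],
    [0, 0, 0],
  ],
  claw=[10, 10, 10, 10],
)

```text
clock: 11.78
eef_pos: [482.1, -55.6, 106.3]
tcp_rot: [0.008, 0.914, 0.406, -0.017]
contact_force: [-2.1, -0.7, 1.5]
opening: 0.251
grasp_force: 58.0
```

```bash
python3 o.py
```

```text
t 11.7833 tcp [482.1  -55.6  106.33] yaw 47.8937210880878 ring [569.26  40.85] Fx,Fy,Fz -1.9307145765749056 -1.101420225805957 1.457980157576297 Tx,Ty,Tz 0.19656002021032948 0.14920112498710894 0.07552471784274323 grip 0.2514959946464281
```

Call:
jog_arm(
  linear=[
    [0, 0, -0.002],
    [-0.0008, -0.0004, 0],
    [0, -0.0022, 0],
    [-0.0001, 0, 0.002],
    [0, 0, 0],
    [0, 0, 0],
  ],
  twist=[
    [0, 0, 0],
    [0, 0, 0],
    [0, 0, 0.0175],
    [0, 0, 0],
    [0, 0, 0],
    [0, 0, 0],
  ],
  claw=[10, 10, 10, 10, 10, 10],
)

```text
clock: 12.28
eef_pos: [479.3, -54.4, 106.2]
tcp_rot: [0.008, 0.917, 0.398, -0.017]
contact_force: [-1.1, -1.1, -2.0]
opening: 0.254
grasp_force: 58.0
```

```bash
python3 o.py
```

```text
t 12.2833 tcp [479.34 -54.44 106.24] yaw 46.906213877056786 ring [568.16  40.49] Fx,Fy,Fz -1.5280045070081258 -0.09118959382855185 -2.037862769170031 Tx,Ty,Tz 0.1938730814199094 -0.03191792858812559 -0.013635150684179864 grip 0.2536678703140931
```

Call:
jog_arm(
  linear=[
    [-0.0002, 0, 0.001],
    [0, 0, 0.001],
    [0, 0, 0],
  ],
  twist=[
    [0, 0, 0],
    [0, 0, 0],
    [0, 0, 0],
  ],
  claw=[10, 10, 10],
)

```text
clock: 12.53
eef_pos: [479.2, -54.8, 104.2]
tcp_rot: [0.008, 0.917, 0.398, -0.017]
contact_force: [-1.3, -0.7, 2.0]
opening: 0.252
grasp_force: 58.0
```

```bash
python3 o.py
python3 - <<'E'
from h import *
a=eyes.camera("top");b=eyes.camera("scene");cv2.imwrite("pics/t7.png",a);cv2.imwrite("pics/s7.png",b)
E
```

```text
t 12.5333 tcp [479.25 -54.75 104.22] yaw 46.89390780341667 ring [568.08  40.16] Fx,Fy,Fz -1.4140430971520785 -0.4495939356245667 2.0293590202439167 Tx,Ty,Tz 0.10667774484027444 0.08491725213329362 -0.012230958208942272 grip 0.2515134558660628
```

Run:
```python
from h import *
for f in("s1","s3"):
    g=cv2.cvtColor(cv2.imread(f"pics/{f}.png"),cv2.COLOR_BGR2GRAY)
    print(f,"cols",list(range(296,317)))
    for v in range(204,220):print(v,*["%3d"%x for x in g[v,296:317]])
c=np.array([569,40.9])
for z in(88,104,107):print(z,proj("scene",[*c,z]))
for k in(-1,1):print("washer extent",[round(float(proj("scene",[c[0]+22*k*.76,c[1]+22*k*.65,88])[0]),1)])
for ph in(99,109,120,129,139): print(ph,[tuple(round(float(t),1) for t in proj("scene",[c[0]+17.3*np.cos(np.radians(ph)),c[1]+17.3*np.sin(np.radians(ph)),z])) for z in(88,104)])
g=cv2.cvtColor(cv2.imread("pics/t1.png"),cv2.COLOR_BGR2GRAY)
print("top cols",list(range(333,353)))
for v in range(216,234):print(v,*["%3d"%x for x in g[v,333:353]])
for z in(88,104,107):print(z,proj("top",[*c,z]))
```

```text
s1 cols [296, 297, 298, 299, 300, 301, 302, 303, 304, 305, 306, 307, 308, 309, 310, 311, 312, 313, 314, 315, 316]
204 181 184 185 180 181 180 183 181 184 183 183 182 182 182 182 180 181 181 180 183 180
205 180 180 182 184 180 184 187 182 180 173 167 179 181 187 187 183 185 185 180 183 181
206 181 185 185 184 185 182 183 163 137 130 117 136 163 179 185 184 185 185 180 180 179
207 185 183 186 181 177 156 131 137 105  81  76 101 129 110 146 181 187 188 185 182 181
208 185 187 188 128 143 138 130 138 100  74  72  69 126 130  85  75 132 176 191 186 183
209 187 154  92  61  87 136 140 137 129  97  99 115 134 129  95  58  43  58 165 188 186
210 133 105  77  67  99 147 156 153 144 144 142 137 137 126 129  91  62  63  95 124 180
211  91 113  88 100 137 150 147 173 182 171 154 148 136 130 122 103  76  68  67  51 167
212  65  67  86 136 139 140 130 142 165 166 156 126 117 104  96  96  83  62  54  70  97
213  91  76  83 133 140 138 133 136 130 137 103  92 100 100  96  93 105  73  58  85  56
214 124  89  74 129 142 137 134 134 136 139 113  97  98 101 102 101 133  85  82 124  75
215  73  72  70 13
[... 3498 characters left out ...]
4  71  79 140 180 139  82  88 113 141 134 138 120  91  97 108  89  54  59  87
229  77  76  70 111 157 158 147 128  95  94 117 136 116  97 113 103  77  53  64  80
230  86  76  68  73 116 158 174 171 156 127 103  92  99 107 109  83  47  49  49  44
231  80 128 145 107  75  91 148 175 176 175 178 179 184 154  83  47  41  45  75  68
232  78  96  92  74  77  78  70  85 103 116 122 100  61  61  76 107 132 109  70  50
233  68  83  81  78  77  79  75  76  76  77  77  72  73  74  76 105 133 107  53  40
88 (np.float64(341.5263036870928), np.float64(224.1347100506074))
104 (np.float64(341.84156457943874), np.float64(222.78459842314308))
107 (np.float64(341.9013319244284), np.float64(222.52864346846187))
```

The face boundary at col 305.6 in the scene image and the base line in the top image both put the flats at about 38°, not 45–48°. I'll lift, re-level and turn to 38.5°.

Call:
jog_arm(
  linear=[
    [0, 0, -0.006],
    [0, 0, -0.0078],
    [0.0012, -0.0096, 0],
    [0.0012, -0.0096, 0],
    [0, 0, 0],
    [0, 0, 0],
    [0, 0, 0],
    [0, 0, 0],
  ],
  twist=[
    [0, 0, 0],
    [0, 0, 0],
    [0, 0, 0.0735],
    [0, 0, 0.0735],
    [0, -0.015, 0],
    [0, 0, 0],
    [0, 0, 0],
    [0, 0, 0],
  ],
  claw=[10, 10, 10, 10, 10, 10, 10, 10],
)

```text
clock: 13.3
eef_pos: [468.0, -39.2, 118.0]
tcp_rot: [0.012, 0.944, 0.33, -0.024]
contact_force: [-0.4, -0.3, -5.0]
opening: 0.25
grasp_force: 58.0
```

```bash
python3 o.py
cat > tm.py <<'E'
from h import *
import sys
a=eyes.camera("top");b=eyes.camera("scene");cv2.imwrite(f"pics/t{sys.argv[1]}.png",a);cv2.imwrite(f"pics/s{sys.argv[1]}.png",b)
def tm(f,g,x0,x1,y0,y1,k=8,m=6):
    A=cv2.imread(f)[y0:y1,x0:x1];B=g[y0-m:y1+m,x0-m:x1+m]
    A,B=[cv2.resize(i,None,fx=k,fy=k,interpolation=cv2.INTER_CUBIC) for i in(A,B)]
    R=cv2.matchTemplate(B,A,cv2.TM_CCOEFF_NORMED);_,v,_,p=cv2.minMaxLoc(R);return p[0]/k-m,p[1]/k-m,round(v,3)
for n,q in(("ring",(295,317,194,212)),("ringup",(296,315,194,204)),("housing",(313,330,196,214)),("grip",(326,345,194,216))):print(n,tm("pics/s4.png",b,*q))
print("top ring",tm("pics/t4.png",a,331,356,210,233))
E
python3 tm.py 8
```

```text
t 13.3 tcp [467.97 -39.24 118.02] yaw 38.5663879870596 ring [569.61  41.8 ] Fx,Fy,Fz -0.48542064649860206 0.018740729858253424 -5.034616023930401 Tx,Ty,Tz 0.06782212702497717 -0.12066435971852836 -0.02736931134462009 grip 0.24956102420716994
ring (-0.25, -0.125, 0.934)
ringup (-0.125, -0.25, 0.939)
housing (-0.25, 0.0, 0.925)
grip (-0.75, 0.75, 0.85)
top ring (-0.875, -0.375, 0.751)
```

Call:
jog_arm(
  linear=[
    [-0.0013, 0, 0.003],
    [-0.0004, 0, 0.003],
    [0, 0, 0.002],
    [-0.0001, 0, 0.001],
    [-0.0001, 0, 0.001],
    [0, 0, 0.001],
    [0, 0, 0],
  ],
  twist=[
    [0, 0, 0],
    [0, 0, 0],
    [0, 0, 0],
    [0, 0, 0],
    [0, 0, 0],
    [0, 0, 0],
    [0, 0, 0],
  ],
  claw=[10, 10, 10, 10, 10, 10, 10],
)

```text
clock: 13.98
eef_pos: [465.6, -40.6, 106.8]
tcp_rot: [0.012, 0.944, 0.329, -0.024]
contact_force: [-1.2, -0.1, -5.4]
opening: 0.252
grasp_force: 58.0
```

```bash
python3 o.py
```

```text
t 13.9833 tcp [465.62 -40.65 106.84] yaw 38.473448893633304 ring [567.4   40.23] Fx,Fy,Fz -1.0077356252856708 -0.6777779853406836 -5.3762067954484385 Tx,Ty,Tz -0.040961590823052646 -0.27694237497328333 -0.018268302779900523 grip 0.2518692667333677
```

Call:
jog_arm(
  linear=[
    [-0.0001, 0, 0.001],
    [0, 0, 0.001],
    [0, 0, 0],
  ],
  twist=[
    [0, 0, 0],
    [0, 0, 0],
    [0, 0, 0],
  ],
  claw=[10, 10, 10],
)

```text
clock: 14.23
eef_pos: [465.5, -40.6, 104.9]
tcp_rot: [0.012, 0.944, 0.329, -0.024]
contact_force: [-0.0, -0.9, -6.1]
opening: 0.253
grasp_force: 58.0
```

```bash
python3 o.py
```

```text
t 14.2333 tcp [465.55 -40.65 104.87] yaw 38.47776045829035 ring [567.32  40.24] Fx,Fy,Fz -0.5817327135581203 0.6862639433079759 -6.141642784482141 Tx,Ty,Tz 0.021579215805958174 -0.26052052723680746 0.009603194808047133 grip 0.2525005929642503
```

Now it passes the height where it caught before without any force, so I'll continue down.

Call:
jog_arm(
  linear=[
    [0.0001, 0, 0.001],
    [0.0001, 0, 0.001],
    [0.0001, 0, 0.001],
    [0, 0, 0.001],
    [0, 0, 0],
  ],
  twist=[
    [0, 0, 0],
    [0, 0, 0],
    [0, 0, 0],
    [0, 0, 0],
    [0, 0, 0],
  ],
  claw=[10, 10, 10, 10, 10],
)

```text
clock: 14.65
eef_pos: [465.6, -40.6, 100.8]
tcp_rot: [0.012, 0.944, 0.329, -0.024]
contact_force: [-2.0, -0.5, -6.2]
opening: 0.252
grasp_force: 58.0
```

```bash
python3 o.py
```

```text
t 14.65 tcp [465.59 -40.61 100.81] yaw 38.47798466560794 ring [567.36  40.27] Fx,Fy,Fz -1.817483479422693 -0.8519871485984276 -6.246271280935823 Tx,Ty,Tz 0.06410030003730452 -0.5098748985507512 -0.04917247665819239 grip 0.2517948408285434
```

Call:
jog_arm(
  linear=[
    [0, 0, 0.001],
    [0, 0, 0.001],
    [0, 0, 0.001],
    [0, 0, 0.001],
    [0, 0, 0],
  ],
  twist=[
    [0, 0, 0],
    [0, 0, 0],
    [0, 0, 0],
    [0, 0, 0],
    [0, 0, 0],
  ],
  claw=[10, 10, 10, 10, 10],
)

```text
clock: 15.07
eef_pos: [465.6, -40.7, 96.8]
tcp_rot: [0.012, 0.944, 0.329, -0.024]
contact_force: [-0.3, 0.2, -5.5]
opening: 0.249
grasp_force: 58.0
```

```bash
python3 o.py
```

```text
t 15.0667 tcp [465.55 -40.68  96.82] yaw 38.48466913062204 ring [567.31  40.22] Fx,Fy,Fz -0.09566874568152811 -0.3596564726177955 -5.518651885749897 Tx,Ty,Tz 0.01744375096551587 -0.23078454738841425 0.007825119011893885 grip 0.24853366610612093
```

Call:
jog_arm(
  linear=[
    [0, 0, 0.001],
    [0, 0, 0.001],
    [0, 0, 0],
  ],
  twist=[
    [0, 0, 0],
    [0, 0, 0],
    [0, 0, 0],
  ],
  claw=[10, 10, 10],
)

```text
clock: 15.32
eef_pos: [465.4, -40.7, 94.8]
tcp_rot: [0.012, 0.944, 0.329, -0.024]
contact_force: [0.1, -0.9, -6.6]
opening: 0.25
grasp_force: 58.0
```

```bash
python3 o.py
```

```text
t 15.3167 tcp [465.45 -40.74  94.84] yaw 38.48440459524198 ring [567.21  40.16] Fx,Fy,Fz -0.4834798218564723 0.7546380294311487 -6.563690923789963 Tx,Ty,Tz 0.01875846454809553 -0.163685726429364 0.014943292376267427 grip 0.24986100725735075
```

Call:
jog_arm(
  linear=[
    [0, 0, 0.001],
    [0, 0, 0.0005],
    [0, 0, 0],
  ],
  twist=[
    [0, 0, 0],
    [0, 0, 0],
    [0, 0, 0],
  ],
  claw=[10, 10, 10],
)

```text
clock: 15.57
eef_pos: [465.4, -40.9, 93.4]
tcp_rot: [0.012, 0.944, 0.329, -0.024]
contact_force: [0.2, 0.1, -6.8]
opening: 0.253
grasp_force: 58.0
```

Call:
jog_arm(
  linear=[
    [0, 0, 0.0005],
    [0, 0, 0.0005],
    [0, 0, 0],
  ],
  twist=[
    [0, 0, 0],
    [0, 0, 0],
    [0, 0, 0],
  ],
  claw=[10, 10, 10],
)

```text
clock: 15.82
eef_pos: [465.3, -40.9, 92.4]
tcp_rot: [0.012, 0.944, 0.329, -0.024]
contact_force: [0.1, -0.0, -6.4]
opening: 0.254
grasp_force: 58.0
```

```bash
python3 o.py;python3 tm.py 9; python3 -c "
from h import *
print(proj('scene',[568.7,41.4,130]),proj('scene',[568.7,41.4,106]),proj('top',[568.7,41.4,130]),proj('top',[568.7,41.4,106]))"
```

```text
t 15.8167 tcp [465.34 -40.93  92.43] yaw 38.479103503220976 ring [567.11  39.96] Fx,Fy,Fz 0.042944444438867566 0.09015778238402897 -6.4342867504601475 Tx,Ty,Tz 0.08645660040473216 -0.12653055045912537 0.02066296810960379 grip 0.2538360640779456
ring (2.0, 5.875, 0.525)
ringup (0.375, 5.75, 0.57)
housing (1.25, 6.0, 0.518)
grip (0.0, 6.0, 0.609)
top ring (-1.0, 0.75, 0.633)
(np.float64(303.5974740065148), np.float64(200.9975259119702)) (np.float64(303.6003211552394), np.float64(207.00281537043026)) (np.float64(342.1870411337579), np.float64(220.63415154242884)) (np.float64(341.7043217173729), np.float64(222.71080707630435))
```

Call:
jog_arm(
  linear=[
    [0, 0, 0.0005],
    [0, 0, 0.0005],
    [0, 0, 0],
  ],
  twist=[
    [0, 0, 0],
    [0, 0, 0],
    [0, 0, 0],
  ],
  claw=[10, 10, 10],
)

```text
clock: 16.17
eef_pos: [465.4, -41.0, 91.5]
tcp_rot: [0.012, 0.944, 0.329, -0.024]
contact_force: [-0.4, -0.1, -4.0]
opening: 0.248
grasp_force: 58.0
```

Call:
jog_arm(
  linear=[
    [0, 0, 0.0005],
    [0, 0, 0.0005],
    [0, 0, 0],
  ],
  twist=[
    [0, 0, 0],
    [0, 0, 0],
    [0, 0, 0],
  ],
  claw=[10, 10, 10],
)

```text
clock: 16.42
eef_pos: [465.4, -41.1, 90.6]
tcp_rot: [0.012, 0.944, 0.329, -0.024]
contact_force: [-2.4, -1.6, 2.0]
opening: 0.249
grasp_force: 58.0
```

```bash
python3 o.py
```

```text
t 16.4167 tcp [465.42 -41.14  90.62] yaw 38.46295081058498 ring [567.21  39.72] Fx,Fy,Fz -2.890625496488213 -0.2768138781060776 2.0411109147296322 Tx,Ty,Tz 0.22604193104266443 -0.19621157714028123 0.05131278875682271 grip 0.24913141390264743
```

The ring is seated: contact began at TCP z of about 91.7, matching the expected height. Now I'll turn clockwise about the nut axis.

Call:
jog_arm(
  linear=[
    [-0.0003, 0, -0.0005],
    [0, -0.0026, 0],
    [0, -0.0026, 0],
    [0, -0.0026, 0],
    [0, -0.0026, 0],
    [0, -0.0026, 0],
    [0, -0.0026, 0],
    [0, 0, 0],
    [0, 0, 0],
  ],
  twist=[
    [0, 0, 0],
    [0.001, 0, 0.02],
    [0.001, 0, 0.02],
    [0.001, 0, 0.02],
    [0.001, 0, 0.02],
    [0.001, 0, 0.02],
    [0.001, 0, 0.02],
    [0, 0, 0],
    [0, 0, 0],
  ],
  claw=[10, 10, 10, 10, 10, 10, 10, 10, 10],
)

```text
clock: 17.17
eef_pos: [456.1, -28.4, 91.0]
tcp_rot: [0.01, 0.962, 0.272, -0.024]
contact_force: [2.4, -1.6, -1.3]
opening: 0.249
grasp_force: 58.0
```

```bash
python3 o.py
```

```text
t 17.1667 tcp [456.15 -28.38  91.  ] yaw 31.60668034286704 ring [566.86  39.75] Fx,Fy,Fz 1.2328736451362012 2.63939686251158 -1.2825584828314098 Tx,Ty,Tz -0.4867234471813027 0.4809463102040064 -0.10620780332651616 grip 0.24921650891171399
```

The nut couple is c = Tz + 0.13·Fy ≈ 0.24 N m, so the nut is turning against its drag.

```bash
echo 'print("COUPLE",T[2]+.13*(F[:2]@y))' >> o.py
```

Call:
jog_arm(
  linear=[
    [0, -0.0026, 0],
    [0, -0.0026, 0],
    [0, -0.0026, 0],
    [0, 0, 0],
  ],
  twist=[
    [0.001, 0, 0.02],
    [0.001, 0, 0.02],
    [0.001, 0, 0.02],
    [0, 0, 0],
  ],
  claw=[10, 10, 10, 10],
)

```text
clock: 17.5
eef_pos: [452.1, -21.4, 90.9]
tcp_rot: [0.009, 0.97, 0.242, -0.024]
contact_force: [4.8, -1.8, -1.6]
opening: 0.252
grasp_force: 58.0
```

```bash
python3 o.py
```

```text
t 17.5 tcp [452.11 -21.36  90.92] yaw 28.05129680660302 ring [566.83  39.77] Fx,Fy,Fz 3.3745424797425643 3.8793915613855594 -1.6470303727759161 Tx,Ty,Tz -0.8467325733386704 0.8021937805949455 -0.18841977991742273 grip 0.25207194896830765
COUPLE 0.3159011230627
```

Call:
jog_arm(
  linear=[
    [0, -0.0026, 0],
    [0, -0.0026, 0],
    [0, 0, 0],
  ],
  twist=[
    [0.001, 0, 0.02],
    [0.001, 0, 0.02],
    [0, 0, 0],
  ],
  claw=[10, 10, 10],
)

```text
clock: 17.75
eef_pos: [449.8, -16.8, 90.9]
tcp_rot: [0.009, 0.974, 0.223, -0.024]
contact_force: [5.2, -1.3, -1.7]
opening: 0.252
grasp_force: 58.0
```

```bash
python3 o.py
```

```text
t 17.75 tcp [449.78 -16.82  90.89] yaw 25.787498233607685 ring [566.83  39.74] Fx,Fy,Fz 4.11912246568746 3.429279025048343 -1.6611951736772257 Tx,Ty,Tz -0.8247875558142449 1.18744387133601 -0.20175349140164642 grip 0.25167831529325163
COUPLE 0.24405278185463822
```

Call:
jog_arm(
  linear=[
    [0.0008, 0.0005, 0],
    [0, -0.0026, 0],
    [0, -0.0026, 0],
    [0, 0, 0],
  ],
  twist=[
    [0, 0, 0],
    [0.001, 0, 0.02],
    [0.001, 0, 0.02],
    [0, 0, 0],
  ],
  claw=[10, 10, 10, 10],
)

```text
clock: 18.08
eef_pos: [447.8, -12.3, 90.6]
tcp_rot: [0.008, 0.979, 0.203, -0.025]
contact_force: [-1.3, -2.5, 2.2]
opening: 0.253
grasp_force: 58.0
```

```bash
python3 o.py
```

```text
t 18.0833 tcp [447.83 -12.27  90.64] yaw 23.457448760599867 ring [567.09  39.48] Fx,Fy,Fz -2.203864745178178 1.7466267378722877 2.231639504697495 Tx,Ty,Tz -0.6292163429778226 -0.30557406463221254 -0.07171528493132123 grip 0.2529508302869956
COUPLE 0.15534619099207617
```

Call:
jog_arm(
  linear=[
    [-0.0002, 0, -0.0003],
    [0, -0.0026, 0],
    [0, -0.0026, 0],
    [0, -0.0026, 0],
    [0, 0, 0],
  ],
  twist=[
    [0, 0, 0],
    [0.001, 0, 0.02],
    [0.001, 0, 0.02],
    [0.001, 0, 0.02],
    [0, 0, 0],
  ],
  claw=[10, 10, 10, 10, 10],
)

```text
clock: 18.5
eef_pos: [445.0, -5.0, 91.0]
tcp_rot: [0.008, 0.984, 0.174, -0.024]
contact_force: [-0.4, -3.5, -2.2]
opening: 0.25
grasp_force: 58.0
```

```bash
python3 o.py
```

```text
t 18.5 tcp [444.98  -5.    90.95] yaw 20.021576857993782 ring [567.12  39.51] Fx,Fy,Fz -1.5495852050654664 3.149282525843474 -2.1580059010781456 Tx,Ty,Tz -0.7125544025821704 -0.10836931924006632 -0.14308582113012785 grip 0.2498288813078222
COUPLE 0.2663209072295238
```

Call:
jog_arm(
  linear=[
    [0, -0.0026, 0],
    [0, -0.0026, 0],
    [0, -0.0026, 0],
    [0, 0, 0],
  ],
  twist=[
    [0.001, 0, 0.02],
    [0.001, 0, 0.02],
    [0.001, 0, 0.02],
    [0, 0, 0],
  ],
  claw=[10, 10, 10, 10],
)

```text
clock: 18.83
eef_pos: [442.6, 2.3, 90.9]
tcp_rot: [0.007, 0.989, 0.144, -0.024]
contact_force: [0.5, -3.8, -1.9]
opening: 0.249
grasp_force: 58.0
```

```bash
python3 o.py
```

```text
t 18.8333 tcp [442.56   2.33  90.94] yaw 16.583993469242575 ring [567.15  39.43] Fx,Fy,Fz -0.6655601521677768 3.8187567887694263 -1.9491821635447706 Tx,Ty,Tz -0.9262312630653413 -0.041449724274244315 -0.09168648856806438 grip 0.24878715971663493
COUPLE 0.40475189397196104
```

Call:
jog_arm(
  linear=[
    [0, -0.0026, 0],
    [0, -0.0026, 0],
    [0, 0, 0],
  ],
  twist=[
    [0.001, 0, 0.02],
    [0.001, 0, 0.02],
    [0, 0, 0],
  ],
  claw=[10, 10, 10],
)

```text
clock: 19.08
eef_pos: [441.2, 7.1, 90.9]
tcp_rot: [0.007, 0.992, 0.124, -0.024]
contact_force: [0.1, -6.6, -1.5]
opening: 0.249
grasp_force: 58.0
```

```bash
python3 o.py
```

```text
t 19.0833 tcp [441.23   7.12  90.95] yaw 14.281190418997866 ring [567.21  39.19] Fx,Fy,Fz -1.5014435029825564 6.392000508771149 -1.4858518469785642 Tx,Ty,Tz -1.386677556580021 -0.056743337842817654 -0.04871760262152057 grip 0.24862677009500306
COUPLE 0.7822424635187288
```

The nut is coming up tight, so I'll use fine steps.

Call:
jog_arm(
  linear=[
    [0, -0.0013, 0],
    [0, 0, 0],
  ],
  twist=[
    [0, 0, 0.01],
    [0, 0, 0],
  ],
  claw=[10, 10],
)

```text
clock: 19.25
eef_pos: [441.0, 8.1, 91.0]
tcp_rot: [0.007, 0.992, 0.12, -0.024]
contact_force: [0.6, -6.1, -2.4]
opening: 0.25
grasp_force: 58.0
```

```bash
python3 o.py
```

```text
t 19.25 tcp [440.99   8.1   90.97] yaw 13.754688766693757 ring [567.26  39.01] Fx,Fy,Fz -0.9171193609983899 6.099368751569372 -2.379533512822455 Tx,Ty,Tz -1.4869112924986088 -0.07815895879219387 0.003316260962971579 grip 0.25019741483175206
COUPLE 0.79623419866699
```

Call:
jog_arm(
  linear=[
    [0, -0.0013, 0],
    [0, 0, 0],
  ],
  twist=[
    [0, 0, 0.01],
    [0, 0, 0],
  ],
  claw=[10, 10],
)

```text
clock: 19.42
eef_pos: [440.7, 9.3, 90.9]
tcp_rot: [0.007, 0.993, 0.115, -0.024]
contact_force: [1.2, -6.6, -2.3]
opening: 0.252
grasp_force: 58.0
```

```bash
python3 o.py
```

```text
t 19.4167 tcp [440.66   9.27  90.93] yaw 13.177023290425018 ring [567.24  38.9 ] Fx,Fy,Fz -0.30603528352358866 6.724892139760303 -2.3253150289991713 Tx,Ty,Tz -1.6050936208823956 -0.03300002260953255 0.09703251854496538 grip 0.2520626138705696
COUPLE 0.9712684967138049
```

Call:
jog_arm(
  linear=[
    [0, -0.0013, 0],
    [0, 0, 0],
  ],
  twist=[
    [0, 0, 0.01],
    [0, 0, 0],
  ],
  claw=[10, 10],
)

```text
clock: 19.58
eef_pos: [440.4, 10.5, 90.9]
tcp_rot: [0.007, 0.994, 0.11, -0.024]
contact_force: [1.0, -7.6, -2.1]
opening: 0.249
grasp_force: 58.0
```

```bash
python3 o.py
```

```text
t 19.5833 tcp [440.4   10.46  90.94] yaw 12.606593597775985 ring [567.27  38.83] Fx,Fy,Fz -0.6679197570279006 7.638818952279593 -2.1412975381905275 Tx,Ty,Tz -1.7042614955484239 -0.05506801229486846 0.13166255551162184 grip 0.24937869808662738
COUPLE 1.124709019307969
```

Call:
jog_arm(
  linear=[
    [0, -0.0013, 0],
    [0, 0, 0],
  ],
  twist=[
    [0, 0, 0.01],
    [0, 0, 0],
  ],
  claw=[10, 10],
)

```text
clock: 19.75
eef_pos: [440.1, 11.7, 90.9]
tcp_rot: [0.007, 0.994, 0.105, -0.024]
contact_force: [1.1, -8.8, -1.3]
opening: 0.253
grasp_force: 58.0
```

```bash
python3 o.py
```

```text
t 19.75 tcp [440.1   11.66  90.92] yaw 12.030856419101786 ring [567.24  38.76] Fx,Fy,Fz -0.7264489986005627 8.842115556992024 -1.2646625304752215 Tx,Ty,Tz -1.840582389046462 -0.023006804329450792 0.16355069723920634 grip 0.2533121914064932
COUPLE 1.3130257196481696
```

Call:
jog_arm(
  linear=[
    [0, -0.0013, 0],
    [0, 0, 0],
  ],
  twist=[
    [0, 0, 0.01],
    [0, 0, 0],
  ],
  claw=[10, 10],
)

```text
clock: 19.92
eef_pos: [439.8, 12.8, 90.9]
tcp_rot: [0.007, 0.995, 0.1, -0.024]
contact_force: [1.8, -8.5, -2.3]
opening: 0.245
grasp_force: 58.0
```

```bash
python3 o.py
```

```text
t 19.9167 tcp [439.84  12.85  90.93] yaw 11.456749436933814 ring [567.25  38.67] Fx,Fy,Fz 0.058349457618005696 8.669261234793238 -2.2939220140660557 Tx,Ty,Tz -2.0270120236593105 -0.114811756540311 0.1424219990659521 grip 0.2451691459431527
COUPLE 1.2694259595890731
```

Call:
jog_arm(
  linear=[
    [0, -0.0013, 0],
    [0, 0, 0],
  ],
  twist=[
    [0, 0, 0.01],
    [0, 0, 0],
  ],
  claw=[10, 10],
)

```text
clock: 20.08
eef_pos: [439.6, 14.0, 90.9]
tcp_rot: [0.008, 0.995, 0.095, -0.024]
contact_force: [1.2, -9.8, -1.5]
opening: 0.25
grasp_force: 58.0
```

```bash
python3 o.py
```

```text
t 20.0833 tcp [439.57  14.02  90.9 ] yaw 10.880672490509461 ring [567.23  38.56] Fx,Fy,Fz -0.6186748414194825 9.819056291223186 -1.5258635753494052 Tx,Ty,Tz -2.160289744855668 -0.02102633481927274 0.1990244178629416 grip 0.25043017443522425
COUPLE 1.475501735721956
```

Call:
jog_arm(
  linear=[
    [0, -0.0013, 0],
    [0, 0, 0],
  ],
  twist=[
    [0, 0, 0.01],
    [0, 0, 0],
  ],
  claw=[10, 10],
)

```text
clock: 20.25
eef_pos: [439.4, 15.2, 90.9]
tcp_rot: [0.008, 0.996, 0.09, -0.024]
contact_force: [0.8, -9.4, -1.4]
opening: 0.248
grasp_force: 58.0
```

```bash
python3 o.py
```

```text
t 20.25 tcp [439.36  15.19  90.92] yaw 10.301529527283858 ring [567.27  38.44] Fx,Fy,Fz -0.88772007312745 9.433278677517114 -1.4251610478596812 Tx,Ty,Tz -2.307901759371059 -0.0826596016987573 0.260288056821603 grip 0.24794447011912463
COUPLE 1.486614284898828
```

Call:
jog_arm(
  linear=[
    [0, -0.0013, 0],
    [0, 0, 0],
  ],
  twist=[
    [0, 0, 0.01],
    [0, 0, 0],
  ],
  claw=[10, 10],
)

```text
clock: 20.42
eef_pos: [439.1, 16.4, 90.9]
tcp_rot: [0.008, 0.996, 0.085, -0.024]
contact_force: [2.1, -10.0, -1.4]
opening: 0.25
grasp_force: 58.0
```

```bash
python3 o.py
```

```text
t 20.4167 tcp [439.13  16.38  90.91] yaw 9.727331842280929 ring [567.27  38.35] Fx,Fy,Fz 0.3349287810588364 10.245418787028532 -1.3638530296330043 Tx,Ty,Tz -2.497688369007335 -0.006449270032669874 0.2524548125500263 grip 0.24959279149950983
COUPLE 1.5843592548637355
```

Call:
jog_arm(
  linear=[
    [0, -0.0013, 0],
    [0, 0, 0],
  ],
  twist=[
    [0, 0, 0.01],
    [0, 0, 0],
  ],
  claw=[10, 10],
)

```text
clock: 20.58
eef_pos: [438.9, 17.7, 90.9]
tcp_rot: [0.008, 0.996, 0.08, -0.024]
contact_force: [1.0, -10.1, -0.9]
opening: 0.252
grasp_force: 58.0
```

```bash
python3 o.py
```

```text
t 20.5833 tcp [438.89  17.73  90.89] yaw 9.155505407529914 ring [567.24  38.41] Fx,Fy,Fz -0.5671137878424026 10.107017165548283 -0.8766560775177421 Tx,Ty,Tz -2.334504971988491 -0.03224945897544884 0.26073223555757336 grip 0.2522380306320232
COUPLE 1.5746444670788502
```

Call:
jog_arm(
  linear=[
    [0, -0.0013, 0],
    [0, 0, 0],
  ],
  twist=[
    [0, 0, 0.01],
    [0, 0, 0],
  ],
  claw=[10, 10],
)

```text
clock: 20.75
eef_pos: [438.7, 19.1, 90.9]
tcp_rot: [0.008, 0.997, 0.075, -0.024]
contact_force: [0.9, -10.0, -2.0]
opening: 0.252
grasp_force: 58.0
```

```bash
python3 o.py
```

```text
t 20.75 tcp [438.65  19.1   90.86] yaw 8.585490045562386 ring [567.19  38.51] Fx,Fy,Fz -0.5541895737950785 9.981333274218915 -2.005716492130014 Tx,Ty,Tz -2.1243672481051386 -0.013011311888678323 0.21408311661948437 grip 0.2517469146310437
COUPLE 1.5116564422679433
```

Call:
jog_arm(
  linear=[
    [0, -0.0013, 0],
    [0, 0, 0],
  ],
  twist=[
    [0, 0, 0.01],
    [0, 0, 0],
  ],
  claw=[10, 10],
)

```text
clock: 20.92
eef_pos: [438.5, 20.5, 90.8]
tcp_rot: [0.008, 0.997, 0.07, -0.024]
contact_force: [1.4, -8.7, -2.8]
opening: 0.251
grasp_force: 58.0
```

```bash
python3 o.py
```

```text
t 20.9167 tcp [438.46  20.5   90.85] yaw 8.016120455825043 ring [567.19  38.63] Fx,Fy,Fz 0.20327595547875688 8.769995428653935 -2.7540204403797794 Tx,Ty,Tz -1.958882937561754 0.06442479245666266 0.13925263191847725 grip 0.25127374339971
COUPLE 1.2793520376434888
```

The moment has fallen over three steps, from 1.58 to 1.28 N m, so it has clicked. I'm stopping and easing off.

Call:
jog_arm(
  linear=[
    [0, 0.0026, 0],
    [0, 0.0026, 0],
    [0, 0.0026, 0],
    [0, 0.0026, 0],
    [0, 0.0026, 0],
    [0, 0, 0],
  ],
  twist=[
    [-0.001, 0, -0.02],
    [-0.001, 0, -0.02],
    [-0.001, 0, -0.02],
    [-0.001, 0, -0.02],
    [-0.001, 0, -0.02],
    [0, 0, 0],
  ],
  claw=[10, 10, 10, 10, 10, 10],
)

```text
clock: 21.42
eef_pos: [441.0, 8.1, 91.1]
tcp_rot: [0.009, 0.992, 0.121, -0.024]
contact_force: [2.6, -0.8, -2.6]
opening: 0.25
grasp_force: 58.0
```

```bash
python3 o.py
```

```text
t 21.4167 tcp [441.     8.06  91.06] yaw 13.87892819282761 ring [567.21  39.24] Fx,Fy,Fz 2.3427802835094913 1.3707100587403116 -2.6426523437232654 Tx,Ty,Tz -0.3950928904979597 0.5704431659948207 -0.07167569042803115 grip 0.24991418979457702
COUPLE 0.10651661720820937
```

Call:
jog_arm(
  linear=[
    [0, 0, 0],
    [0, 0, 0],
    [0, 0, 0],
    [0, 0, 0],
    [0, 0, 0],
    [0, 0, 0],
    [0, 0, 0],
    [0, 0, 0],
  ],
  twist=[
    [0, 0, 0],
    [0, 0, 0],
    [0, 0, 0],
    [0, 0, 0],
    [0, 0, 0],
    [0, 0, 0],
    [0, 0, 0],
    [0, 0, 0],
  ],
  claw=[35, 60, 60, 60, 60, 60, 60, 60],
)

```text
clock: 22.08
eef_pos: [440.7, 8.2, 91.0]
tcp_rot: [0.009, 0.992, 0.12, -0.024]
contact_force: [-0.7, -0.3, 0.8]
opening: 0.598
grasp_force: 0.0
```

Call:
jog_arm(
  linear=[
    [0, 0, -0.005],
    [0, 0, -0.01],
    [0, 0, -0.02],
    [0, 0, -0.03],
    [0, 0, -0.035],
    [-0.01, 0, -0.035],
    [-0.03, 0, -0.02],
    [-0.03, 0, 0],
    [0, 0, 0],
    [0, 0, 0],
  ],
  twist=[
    [0, 0, 0],
    [0, 0, 0],
    [0, 0, 0],
    [0, 0, 0],
    [0, 0, 0],
    [0, 0, 0],
    [0, 0, 0],
    [0, 0, 0],
    [0, 0, 0],
    [0, 0, 0],
  ],
  claw=[60, 60, 60, 60, 60, 60, 60, 60, 60, 60],
)

```text
clock: 22.92
eef_pos: [385.9, -2.5, 246.3]
tcp_rot: [0.006, 0.992, 0.121, -0.023]
contact_force: [0.2, 0.7, 0.1]
opening: 0.599
grasp_force: 0.0
```

```bash
python3 o.py
python3 - <<'E'
from h import *
a=eyes.camera("top");b=eyes.camera("scene")
A=cv2.resize(a[190:290,293:393],(400,400),interpolation=cv2.INTER_CUBIC);B=cv2.resize(b[170:270,270:370],(400,400),interpolation=cv2.INTER_CUBIC)
cv2.imwrite("pics/c10.png",np.hstack([A,B]))
E
```

```text
t 22.9167 tcp [385.91  -2.5  246.3 ] yaw 13.85218896566273 ring [512.13  28.62] Fx,Fy,Fz 0.35181134164748096 -0.6096355573172187 0.1328130111967648 Tx,Ty,Tz -0.0006708637633536432 -0.016029817067189325 -0.009432881478048112 grip 0.5989906786616574
COUPLE -0.08868550392928656
```

View pics/c10.png

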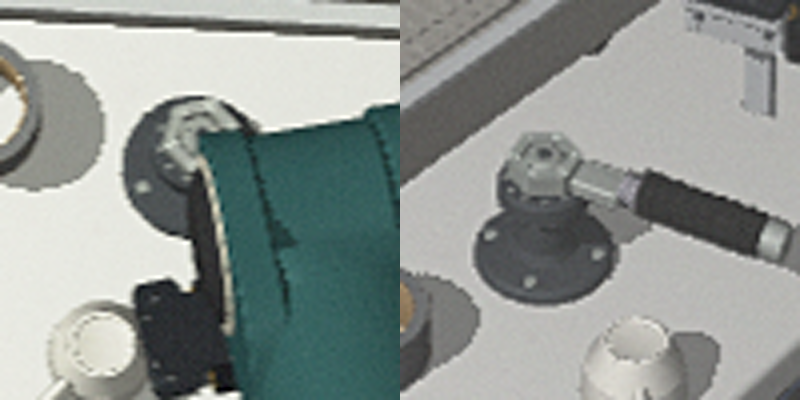

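The scene crop shows the ring fully down on the flange, with the nut tip flush in the ring at about (306,208). The handle points towards the robot, drooping slightly, and the gripper is clear. Cup and tape roll are in place, so I'm handing in.

```bash
python3 -c "
from workcell import job
print(job.close_job())"
```

```text
the job is handed in; nothing more can be done
None
```

The job is handed in: I tightened the nut until the wrench clicked (moment peaked at about 1.58 N m, then fell), stopped, eased off and let go, leaving the wrench seated on the nut with the gripper clear at about 23 s.

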